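# Latch a bottle-ring arm onto its ball post

## Task

Pick up the bottle-ring arm by its coupler head, set the socket under the head down over the ball post (not the flat-topped pin post), and press it gently until it snaps past the catches and sits fully home. Then let go and press the latch lever on top all the way down. Never push down harder than about 30 N, and leave the other things on the counter where they are.

Things in the scene. Friction and masses are not known exactly. Their poses are not given: they have to be found in the camera images.
- head (a point): Grasp point in the bare aluminium coupler head of the loose bottle-ring arm (about 0.46 kg), on the socket's upright axis, 30 mm above the head's flat underside (rim). The head is 43 mm tall, with two flat upright cheeks: 48 mm across them (along y), 36 mm long (along x). It starts standing on its rim on the counter. z up, x away from the ring.
- ring (a point): Centre of the wire ring (62 mm across outside, 6 mm thick) on the head's short arm, 88 mm behind the socket axis (to -x), 30 mm above the rim. The arm is 22 mm wide and lies 22 to 38 mm above the rim. Ring and head are one rigid part.
- socket (a point): Where the ball's centre lies when the head is home: on the axis of the round blind socket (bore 29 mm, open below), 21 mm above the rim. The ball has 1.5 mm side play. Two spring catches in the bore stop the head tilted and 3 to 7 mm high under its weight; 10 to 15 N of push makes them snap over, 2 mm before the rim lands hard on the post's shoulder. It may face any way round the post.
- lever (a joint): Dark steel latch lever over the head, in its x-z plane. 0 = raised (0.6 rad above level), 0.6 = level, fully down, at a hard stop; starts near 0. A stiff hinge (0.5 N m: 10 to 14 N down all the way) that stays where it is left. It slides a keeper under the ball, which goes in only when the head is home. Raised, its end is 82 mm above the rim.
- hinge (a point): Hinge of the latch lever: crosswise (along the head's y), 28 mm behind the socket axis (to -x), 50 mm above the rim. The lever reaches forwards (+x) from it over the head, 50 mm long, 14 mm wide, 6 mm thick.
- pad (a point): Middle of the upper face of the lever's end pad (22 mm wide, 12 mm long), 44 mm from the hinge. At lever 0 it lies 7 mm in front (+x) of the socket axis and 77 mm above the rim; at 0.6 it lies 16 mm in front and 53 mm above the rim.
- ball (a point): Centre of the 26 mm steel ball on the fixed ball post, 71 mm above the counter and 21 mm above the post's flat round shoulder (55 mm across) on which the rim comes to rest. Neck 14 mm; the round foot is 90 mm across.
- pin_post: Fixed look-alike post of the same foot and shoulder, but with a plain flat-topped steel pin 34 mm across, 80 mm high in all: not for the coupler. Origin at the centre of its underside. The two posts may be either way round.
- sanitizer: Bystander: white bottle, 60 mm across, 150 mm tall. Origin at the centre of its underside.
- tape: Bystander: roll of paper tape lying flat, 76 mm across, 24 mm tall. Origin at the centre of its underside.
- pill_jar: Bystander: amber jar, 44 mm across, 60 mm tall. Origin at the centre of its underside.
- carton: Bystander: small cardboard box, 60 x 90 x 40 mm tall. Origin at the centre of its underside.
- dish: Bystander: steel bowl, 100 mm across, 35 mm tall. Origin at the centre of its underside.
- shoulder: The fixed ball post's flat round shoulder, on which the head's rim lands: disc 55 mm across, 6 mm thick, top face 50 mm above the counter. Origin at the centre of its underside.
Mind the look-alikes: they are no part of the job. Leave any pink or red look-alike of the part that bears ball alone.

How it is judged:
By the outcome, as a careful person would: the job done as asked, in the order asked, and still so for the second after the job is handed in, with the robot touching nothing.
It also fails if it takes over 69 s, if anything falls off the work surface, if the arm or the gripper's body presses on something with over 40 N, if the wrist force passes 120 N, or if a joint passes its speed limit or range.

## Robot

A 6-joint arm with a two-finger parallel gripper is mounted at the origin on the work surface. World frame = base frame: x ahead of the robot, y to its left, z up, the work surface at z = 0. Lengths are in mm, angles in rad, forces in N, time in s.
With the tool pointing down it reaches from about 225 to 875 mm from the base axis. Payload 3.4 kg.
Tool frame: the origin (TCP) lies on the front face of the gripper's body, between the roots of the fingers; the fingertips stand tip_reach ahead of it and the grasp point (between the pads) lies 54 mm ahead of it (tip_reach is the distance from the TCP to the fingertips, in mm); z points along the fingers, y is the line along which they close (so a half turn about z gives the same grasp; the last joint's range is limited). The gripper opens to 85 mm and grips with 20 to 120 N. Pads are 22 mm wide; open, the fingers measure 114 mm over their backs; the gripper's body (76 mm by 85 mm) begins 54 mm behind the grasp point. The pads swing forward as they close: fully open they stand 13 mm farther back than shut.
Start: joints at [-1.339, 0.276, 1.505, -0, 1.361, -0.121], TCP at [198.677, -539.613, 303.928] pointing down, gripper open.
Joint ranges: [-2.89, 2.89], [-0.75, 2.08], [0.22, 2.7], [-1.18, 4.32], [0.11, 2.71], [-2.7, 2.7]. Speed limits (rad/s): [2.57, 2.57, 3.14, 3.14, 3.14, 3.14].

## Interface

Orientations are given as a 3x3 rotation matrix whose columns are the frame's x, y, z axes.
In Python, from bench import movep, movel, move_joints, set_gripper, hold, inverse_kinematics, snapshot, MotionError, close_job, current_clock, current_joint_positions, current_qvel, current_joint_efforts, current_tcp_pos, current_eef_rot, current_contact_force, current_torque, current_width, current_gripper_force, tip_reach gives the robot as it stands. Calls block until the motion is done:
- movep(position, orientation): joint-space move of the TCP to a pose.
- movel(position, ori=None, max_speed=150): straight line of the TCP; ori=None keeps the orientation; max_speed is the mean speed in mm/s.
- move_joints(angles): joint-space move.
- set_gripper(opening, f_grip=None): opening from 0.0 (shut) to 1.0 (fully open); f_grip is the grip in N (None keeps the last); returns when the fingers have stopped.
- hold(seconds).
- inverse_kinematics(position, orientation): joint angles nearest the present ones, or None.
- snapshot(name): name is "scene" or "top"; returns a dict with "image" (480x640x3 uint8, blue, green, red), "fx", "fy", "cx", "cy" (pixels), "R" (3x3) and "t" (3): a world point X has camera coordinates R X + t. Camera axes: x right, y down, z forward; pixel columns grow to the right and rows downward; lengths in mm; the calibration is good to about 2 mm. A picture is of the moment at which its call begins. There is no depth.
A pose or a line that the arm cannot do raises MotionError and nothing moves.
- close_job(): hands the job in; it is judged then, once.
Readings, each from a call of its own:
- current_clock(): time.
- current_joint_positions(): joint angles.
- current_qvel(): joint speeds.
- current_joint_efforts(): joint torques, N m.
- current_tcp_pos(): TCP position.
- current_eef_rot(): TCP orientation.
- current_contact_force(): force on the tool from outside, world axes, zero at the start.
- current_torque(): the same for the moment, N m.
- current_width(): opening from 0.0 (shut) to 1.0 (fully open).
- current_gripper_force(): force on a finger pad.
Only numpy, scipy, OpenCV 4.12 (cv2) and the standard library are available. Lean on these libraries where they do the work, as an engineer would, in place of code of your own. Each camera call takes 0.05 s, during which the arm holds its last target. There are 200 camera calls.

## Working session

There is one attempt and no reset: what is moved stays moved. The work goes in short steps, each a Python script; the robot and the scene stay as the last script left them, time stands still between calls to the robot, and variables do not carry over. Pictures are saved under pics/ and viewed, at most 10 in all, crops included, and the job is handed in when it is done.

```bash
mkdir -p pics; ls; cat > h.py <<'E'
import numpy as np, cv2, json
from bench import *
def snap(n,f=None):
    s=snapshot(n)
    for k in("R","t"): s[k]=np.array(s[k],float)
    if f: cv2.imwrite("pics/"+f,s["image"])
    return s
def onplane(s,u,v,z):
    d=s["R"].T@np.array([(u-s["cx"])/s["fx"],(v-s["cy"])/s["fy"],1]); c=-s["R"].T@s["t"]
    return c+d*(z-c[2])/d[2]
def proj(s,X):
    p=s["R"]@np.array(X,float)+s["t"]; return np.array([s["fx"]*p[0]/p[2]+s["cx"],s["fy"]*p[1]/p[2]+s["cy"]])
E
python3 - <<'E'
from h import *
for n in("scene","top"):
    s=snap(n,n+"0.png"); print(n,s["fx"],s["cx"],s["cy"],(-s["R"].T@s["t"]).round(),s["R"].round(2).tolist())
print(tip_reach() if callable(tip_reach) else tip_reach, current_clock())
E
```

```text
pics
scene 444.1407456301125 314.36712826405517 238.20984229393937 [1239. -310.  802.] [[0.41, 0.91, 0.01], [0.62, -0.27, -0.74], [-0.67, 0.31, -0.68]]
top 534.2463553503213 308.5717042501423 233.00511267586785 [ 314.   12. 1217.] [[0.01, -1.0, 0.01], [-0.98, -0.01, -0.19], [0.19, -0.01, -0.98]]
72.6 0.1
```

View pics/scene0.png

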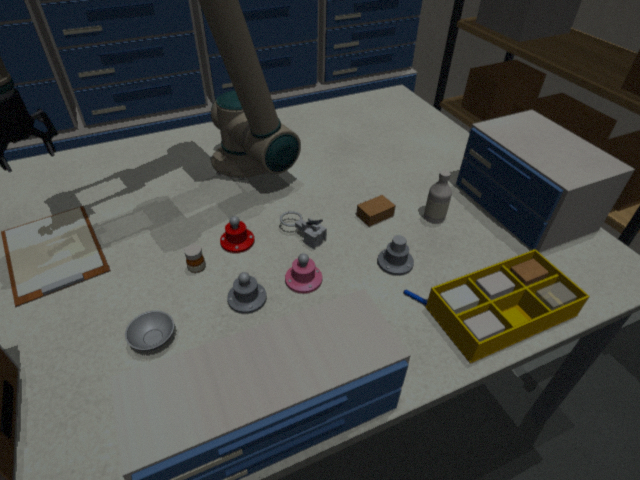

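View pics/top0.png

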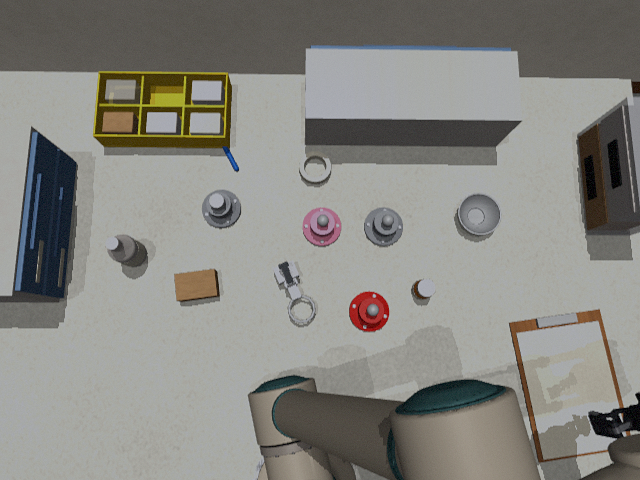

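Scene: the grey ball post is at scene (246,290) / top (384,225), and the flat-topped pin post at scene (396,255) / top (221,207). The pink look-alike is at top (322,226) and the red one at (369,311), so both are excluded. The loose arm's head is at top (288,272) and its ring at (302,310). The tape roll at (315,169) could be mistaken for the ring. I choose the grey ball post and the arm at (288,272), and check both in one close crop.

```bash
python3 - <<'E'
from h import *
a=cv2.imread("pics/top0.png");b=cv2.imread("pics/scene0.png")
c=lambda i,u,v,w,h,k:cv2.resize(i[v:v+h,u:u+w],None,fx=k,fy=k,interpolation=cv2.INTER_CUBIC)
# tiles 400x300
t=[c(a,262,255,67,75,4)[:300,:268],c(a,355,195,67,75,4)[:300,:268],c(b,270,200,66,75,4)[:300,:264],c(b,215,250,66,75,4)[:300,:264]]
t=[cv2.resize(x,(400,448)) for x in t]; t=[cv2.resize(x,(268,300)) for x in t]
cv2.imwrite("pics/crop1.png",np.vstack([np.hstack(t[:2]),np.hstack(t[2:])]))
E
```

```text
(no output)
```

View pics/crop1.png

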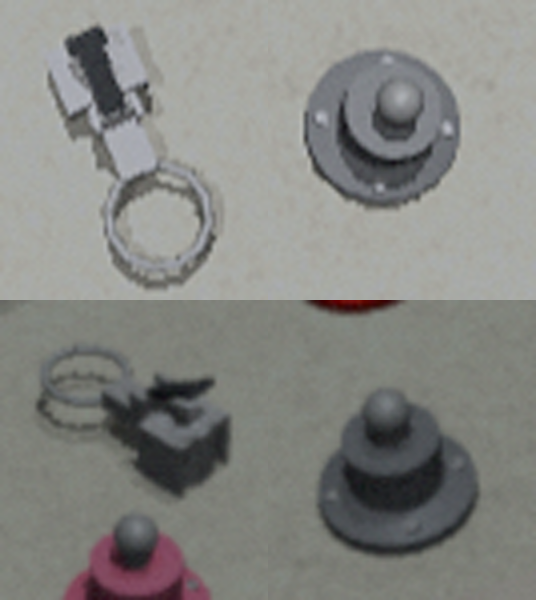

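The crop confirms the choice: the ball sits on the grey post, and the head has the dark raised lever and the ring. In the top image the ring is at about (301.6,310.6), the lever pad at (283,265) and the ball at (388,220). In the scene image the ball is at about (243.5,277.4).

```bash
python3 - <<'E'
from h import *
s=snap("top");b=snap("scene")
def T(x,y,ox,oy,kx=4.):return ((x+.5)/kx-.5+ox,(y+.5)/4-.5+oy)
pr=lambda n,p:print(n,np.round(p,1))
bt=T(400-268,101,355,195);bs=T(384-268,110,215,250,4.06)
pr("ball top",onplane(s,*bt,71));pr("ball scene",onplane(b,*bs,71))
# foot ellipse by mask (dark vs counter)
for nm,q,(u,v),z,zt in(("top",s,(384,225),8,50),("scene",b,(246,293),8,50)):
    g=cv2.cvtColor(q["image"],6); w=g[v-32:v+32,u-32:u+32]
    th,m=cv2.threshold(w,0,255,cv2.THRESH_BINARY_INV+cv2.THRESH_OTSU)
    cs,_=cv2.findContours(m,0,1); c=max(cs,key=cv2.contourArea); (x,y),ax,an=cv2.fitEllipse(c)
    print(nm,th,ax,cv2.boundingRect(c)); pr("foot z0-8",[onplane(q,x+u-32,y+v-32,5)])
# ring
pr("ring top",onplane(s,*T(159,223,262,255),30)); pr("ring scene",onplane(b,*T(85,75,270,200,4.06),30))
pr("pad top",onplane(s,*T(86,40,262,255),77)); pr("hinge",onplane(s,*T(112,108,262,255),50))
# head top face edges approx: bright mask in top
g=cv2.cvtColor(s["image"],6)[255:330,262:329]; 
m=(g>195).astype(np.uint8)*255
cv2.imwrite("pics/m.png",cv2.resize(np.hstack([g,m]),None,fx=5,fy=5,interpolation=0))
E
```

```text
ball top [ 571.  -174.3   71. ]
ball scene [ 571.4 -174.4   71. ]
top 136.0 (38.203826904296875, 38.47771453857422) (12, 14, 39, 40)
foot z0-8 [[ 569.4 -173.8    5. ]]
scene 96.0 (37.76091766357422, 38.232688903808594) (13, 13, 40, 40)
foot z0-8 [[ 568.3 -173.     5. ]]
ring top [374.4  14.1  30. ]
ring scene [380.9  14.5  30. ]
pad top [469.2  54.   77. ]
hinge [435.6  40.2  50. ]
```

View pics/m.png

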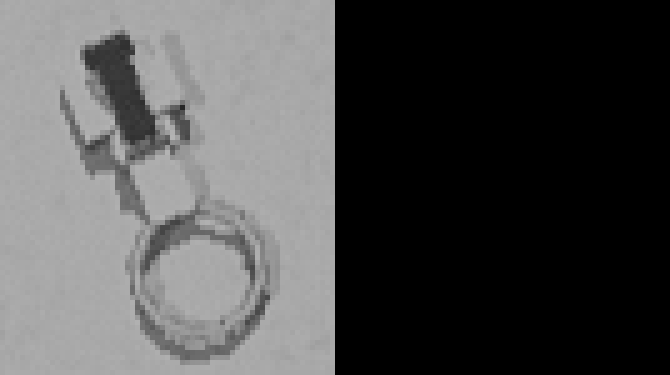

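```bash
cat >> h.py <<'E'
def ori(yaw):  # tool z down, tool y along head -y/+y
    c,s=np.cos(yaw),np.sin(yaw); return np.array([[c,s,0],[s,-c,0],[0,0,-1.]])
def st(): print(round(current_clock(),2),np.round(current_tcp_pos(),1),"F",np.round(current_contact_force(),1),"M",np.round(current_torque(),2),"w",round(current_width(),3))
E
python3 - <<'E'
from h import *
print(np.round(current_eef_rot(),2).tolist())
s=snap("top")
r=onplane(s,301.5,308.2,30);print(r.round(1))
for y in(.42,.42+np.pi):
    for p in((461,51,86),(571,-174,136)): 
        q=inverse_kinematics(np.array(p,float),ori(y if p[1]>0 else y-.42)); print(y,None if q is None else np.round(q,2))
E
```

```text
[[0.94, 0.35, -0.0], [0.35, -0.94, 0.0], [0.0, -0.0, -1.0]]
[379.2  13.8  30. ]
0.42 [-0.04  0.35  2.04 -0.    0.75  1.11]
0.42 [-0.41  0.44  1.7  -0.    1.    1.16]
3.561592653589793 [-0.04  0.35  2.04 -0.    0.75 -2.03]
3.561592653589793 [-0.41  0.44  1.7  -0.    1.   -1.98]
```

```bash
python3 - <<'E'
from h import *
h=np.array([461,51.]);o=ori(.42)
movep([*h,200],o);st()
movel([*h,86],max_speed=120);st()
set_gripper(0,60);st()
movel([*h,89],max_speed=40);hold(.2);st()
movel([*h,210],max_speed=150);st()
snap("scene","g_s.png");snap("top","g_t.png")
a=cv2.imread("pics/g_s.png");b=cv2.imread("pics/g_t.png")
s=snap("scene");p=proj(s,[*h,150]).astype(int);t=snap("top");q=proj(t,[*h,150]).astype(int);print(p,q)
cr=lambda i,c:cv2.resize(i[max(c[1]-50,0):max(c[1]-50,0)+100,c[0]-50:c[0]+50],(400,400),interpolation=2)
cv2.imwrite("pics/g.png",np.hstack([cr(a,p),cr(b,q)]))
E
```

```text
2.58 [461.4  50.3 200.1] F [-0.8  0.  -0.2] M [ 0.   -0.01 -0.01] w 1.0
3.68 [461.5  50.9  86.5] F [-0.5 -0.2  0.3] M [ 0.02 -0.05  0.02] w 0.998
4.12 [461.5  50.9  86.8] F [-0.3 -1.   6. ] M [-0.01  0.08  0.01] w 0.552
4.58 [460.6  51.   88.6] F [ 0.2 -0.5 -3.7] M [-0.01 -0.03 -0.  ] w 0.549
5.53 [460.2  51.  209.1] F [-0.1 -0.2 -4.8] M [-0.02 -0.07 -0.01] w 0.551
[315 195] [283 263]
```

View pics/g.png

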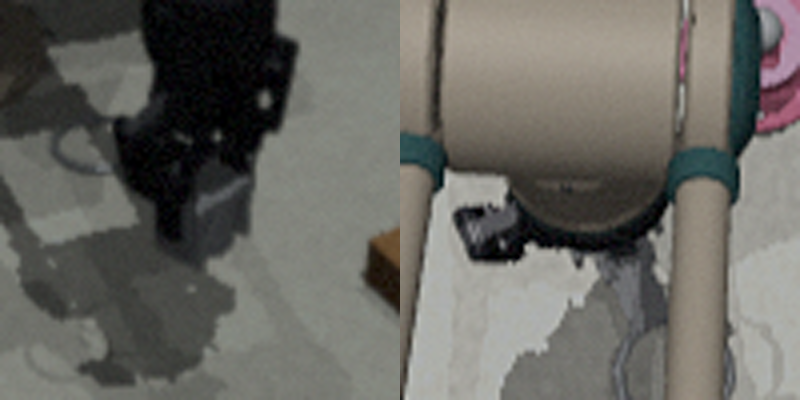

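The grasp is good: width 0.55 (about 47 mm) and the full weight carried. Next I move above the ball post, staying high, and check the head against the ball from near.

```bash
python3 - <<'E'
from h import *
o=ori(0)
movep([571,-174,215],o);st()
movel([571,-174,186],o,max_speed=60);hold(.3);st();print(np.round(current_eef_rot(),3).tolist())
s=snap("scene","p_s.png");t=snap("top","p_t.png")
X=[571,-174,100];p=proj(s,X).astype(int);q=proj(t,X).astype(int);print(p,q)
cl=lambda i:cv2.convertScaleAbs(i,alpha=1.8,beta=10)
cr=lambda i,x,y,w,h,k:cv2.resize(i[y:y+h,x:x+w],None,fx=k,fy=k,interpolation=2)
cv2.imwrite("pics/p.png",np.hstack([cl(cr(s["image"],p[0]-45,p[1]-45,75,90,6))[:540,:450],cl(cr(t["image"],q[0]-40,q[1]-20,58,90,6))[:540]]))
E
```

```text
6.72 [ 570.1 -172.5  214.5] F [-0.5  0.8 -5.3] M [ 0.04 -0.02 -0.01] w 0.552
7.65 [ 571.2 -174.2  186.3] F [ 0.6  0.3 -4.7] M [ 0.03 -0.04  0.01] w 0.551
[[1.0, -0.0, 0.001], [-0.0, -1.0, -0.0], [0.001, 0.0, -1.0]]
[241 267] [389 216]
```

View pics/p.png

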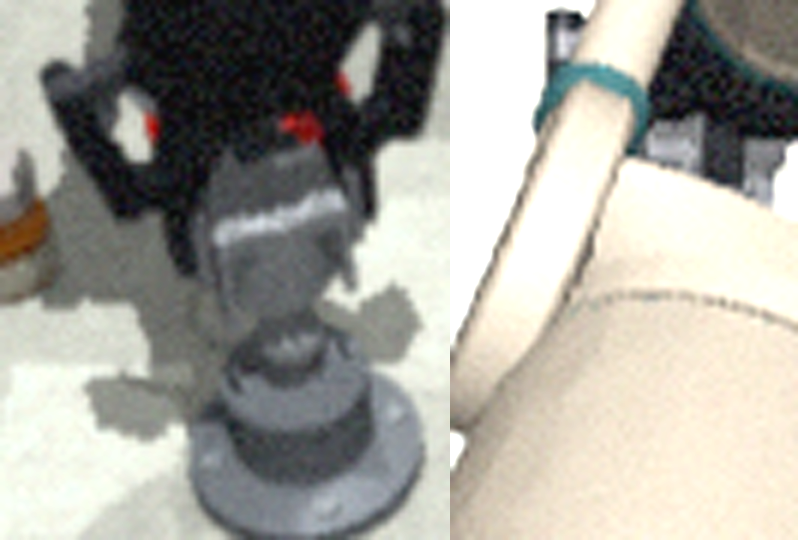

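The scene crop shows the head directly above the ball post. The front face's lower edge runs roughly from crop (230,318) to (330,285), and its upper edge has a bright strip from (215,235) to (342,198). I'll compare these with predicted corners.

```bash
python3 - <<'E'
from h import *
s=snap("scene")
im=cv2.imread("pics/p_s.png");p=np.array([241,267])
c=lambda X:(proj(s,X)-(p-45)+.5)*6-.5
tc=np.array([571.2,-174.2]);rim=99.6
k=cv2.convertScaleAbs(cv2.resize(im[222:312,196:271],None,fx=8,fy=8,interpolation=2),alpha=1.8,beta=10)[:600]
f=lambda X:tuple(int(round(v)) for v in ((proj(s,X)-(p-45)+.5)*8-.5))
for (dx,dy,z) in[(18,-24,0),(18,24,0),(18,-24,43),(18,24,43),(-18,-24,43),(-18,24,43)]:
    X=[tc[0]+dx,tc[1]+dy,rim+z];print(dx,dy,z,np.round(c(X)));cv2.circle(k,f(X),3,(0,255,0),-1)
th=np.linspace(0,2*np.pi,60)
for r,z in((27.5,50),(45,0)):
    for a in th: cv2.circle(k,f([571+r*np.cos(a),-174.2+r*np.sin(a),z]),1,(0,0,255),-1)
cv2.imwrite("pics/p2.png",k)
E
```

```text
18 -24 0 [228. 333.]
18 24 0 [357. 293.]
18 -24 43 [214. 248.]
18 24 43 [347. 208.]
-18 -24 43 [185. 181.]
-18 24 43 [315. 143.]
```

View pics/p2.png

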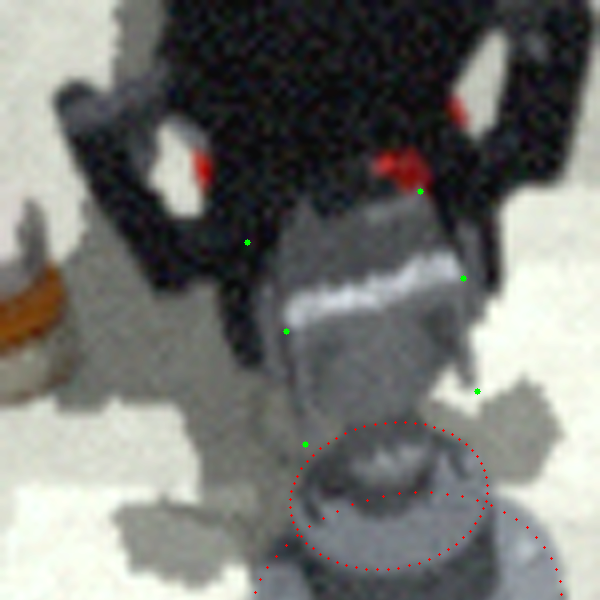

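The front edge sits about 6 px (8x scale) high in the crop, so the head is roughly 2 mm to −x in the grip. I shift +1.7 mm and descend in small steps, watching the side force.

```bash
python3 - <<'E'
from h import *
x,y=572.7,-174.2
f0=np.array(current_contact_force())
movel([x,y,174],max_speed=40);st()
z=174
while z>146:
    z-=2; movel([x,y,z],max_speed=25); f=np.array(current_contact_force())-f0
    print(z,round(current_clock(),1),np.round(current_tcp_pos(),1),f.round(1))
    if abs(f[2])>8 or np.hypot(f[0],f[1])>8: break
E
```

```text
8.25 [ 572.5 -174.1  173.5] F [ 0.7  0.3 -3.9] M [-0.02 -0.   -0.03] w 0.55
172 8.5 [ 572.7 -174.2  172. ] [-0.7 -1.5  0.7]
170 8.8 [ 572.6 -174.2  169.9] [-1.3 -0.3  0.2]
168 9.0 [ 572.6 -174.2  167.8] [-0.4 -0.5  0.1]
166 9.2 [ 572.6 -174.1  165.8] [ 0.1 -1.1  1. ]
164 9.5 [ 572.6 -174.2  163.8] [-0.3 -0.6  0.5]
162 9.8 [ 572.6 -174.2  161.8] [ 0.5 -1.2  0.5]
160 10.0 [ 572.7 -174.2  159.9] [ 1.4 -1.2  0.2]
158 10.2 [ 572.8 -174.2  157.9] [ 0.8 -1.1  1.2]
156 10.5 [ 572.8 -174.2  155.9] [ 1.5 -1.6  0.6]
154 10.8 [ 572.8 -174.2  153.9] [ 2.3 -1.4  0.3]
152 11.0 [ 572.8 -174.2  151.8] [ 0.6 -1.3 -0.6]
150 11.2 [ 572.8 -174.2  149.9] [ 0.2 -0.7 -0.5]
148 11.5 [ 572.8 -174.2  147.8] [ 2.1 -1.8 -1.1]
146 11.8 [ 572.8 -174.2  145.8] [ 1.  -1.8 -0.7]
```

```bash
python3 - <<'E'
from h import *
x,y=572.7,-174.2
z=145.8; pk=0
while z>133.5:
    z-=.4; movel([x,y,z],max_speed=15); f=np.array(current_contact_force())-[0,0,-4.7]
    pk=max(pk,f[2])
    print(round(z,1),round(current_clock(),1),np.round(current_tcp_pos(),1),f.round(1),round(current_width(),3))
    if f[2]>19 or np.hypot(f[0],f[1])>12: break
E
```

```text
145.4 12.0 [ 572.8 -174.2  145.4] [1.5 0.5 1. ] 0.553
145.0 12.2 [ 572.8 -174.2  145.1] [1.6 0.7 2.4] 0.551
144.6 12.5 [ 572.8 -174.2  144.9] [1.  0.1 2.8] 0.551
144.2 12.8 [ 572.8 -174.2  144.5] [1.3 0.5 4.8] 0.552
143.8 13.0 [ 572.8 -174.2  144.1] [0.8 1.6 6.7] 0.552
143.4 13.2 [ 572.8 -174.2  143.7] [-0.6  0.7  8.8] 0.552
143.0 13.5 [ 572.8 -174.2  143.5] [-0.3  1.  10.3] 0.55
142.6 13.8 [ 572.8 -174.2  143.4] [-1.1  1.8 11.7] 0.551
142.2 14.0 [ 572.8 -174.2  142.9] [ 0.2  2.1 10.6] 0.555
141.8 14.2 [ 572.8 -174.2  142.8] [-0.6  1.4 12.3] 0.552
141.4 14.5 [ 572.8 -174.2  142.8] [-1.5  1.  14.9] 0.553
141.0 14.8 [ 572.9 -174.2  142.7] [-2.3  1.9 17.3] 0.549
140.6 15.0 [ 572.9 -174.3  141.9] [-1.7  2.3 14.8] 0.551
140.2 15.2 [ 572.9 -174.4  141. ] [-1.   0.9 11.1] 0.548
139.8 15.5 [ 572.8 -174.3  139.8] [0.9 0.5 6.8] 0.553
139.4 15.8 [ 572.8 -174.3  139.5] [-0.4  1.1  8.7] 0.554
139.0 16.0 [ 572.8 -174.2  138.7] [1.  0.3 5.8] 0.55
138.6 16.2 [ 572.8 -174.3  138.5] [1.6 0.8 7.6] 0.553
138.2 16.5 [ 572.7 -174.2  137.8] [2.2 0.2 3.3] 0.553
137.8 16.8 [ 572.7 -174.2  137.6] [ 1.4 -0.   4.7] 0.55
137.4 17.0 [ 572.7 -174.2  137.5] [1.2 0.1 6.5] 0.552
137.0 17.2 [ 572.7 -174.2  136.8] [0.7 1.1 5.1] 0.549
136.6 17.5 [ 572.7 -174.2  136.8] [0.2 0.7 8.6] 0.552
136.2 17.8 [ 572.7 -174.2  136.8] [-0.5  1.1 10.8] 0.546
135.8 18.0 [ 572.7 -174.2  136.8] [ 0.2  0.7 12.2] 0.551
135.4 18.2 [ 572.7 -174.2  136.8] [-0.8  1.2 14. ] 0.554
135.0 18.5 [ 572.7 -174.2  136.8] [-1.2  1.9 16.3] 0.548
134.6 18.8 [ 572.7 -174.2  136.8] [-2.6  1.9 18.6] 0.551
134.2 19.0 [ 572.7 -174.2  136.8] [-2.4  1.6 20.9] 0.553
```

It snapped over and the rim landed at TCP z 136.8, exactly the home height (50 + 86.8). Now I release, rise, close the fingers and press the lever.

```bash
python3 - <<'E'
from h import *
movel([572.7,-174.2,136.6],max_speed=15);st()
set_gripper(1);st()
movel([572.7,-174.2,225],max_speed=110);set_gripper(0,40);st()
f0=np.array(current_contact_force())
movel([587,-174.2,207],max_speed=60);st()
s=snap("scene")
im=s["image"];p=proj(s,[571,-174,100]).astype(int)
cv2.imwrite("pics/r.png",cv2.convertScaleAbs(cv2.resize(im[p[1]-50:p[1]+40,p[0]-45:p[0]+45],None,fx=6,fy=6,interpolation=2),alpha=1.8,beta=10))
E
```

```text
19.31 [ 572.7 -174.2  136.8] F [-0.5  1.7  5.1] M [ 0.16 -0.14 -0.02] w 0.55
19.77 [ 572.5 -174.2  136.3] F [ 0.9 -0.2  0.5] M [0.07 0.01 0.  ] w 0.999
21.49 [ 572.7 -174.2  225. ] F [-0.9  0.1 -0.3] M [-0.03 -0.02 -0.02] w 0.002
22.02 [ 587.  -174.1  206.4] F [-0.4  0.4  0.1] M [ 0.   -0.01 -0.04] w 0.003
```

View pics/r.png

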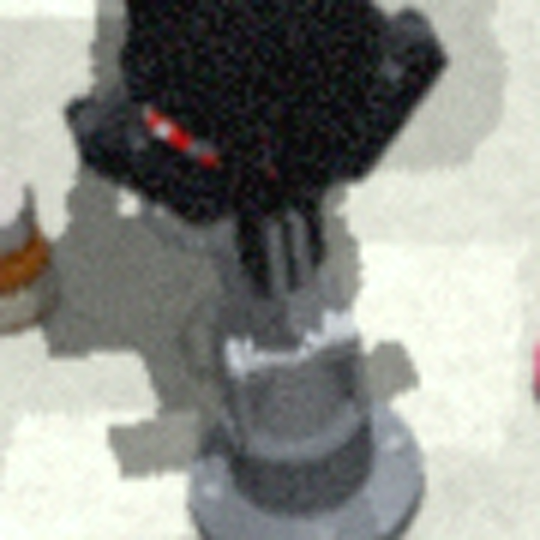

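The head sits level on the shoulder, with its lower edge at about crop (300,440), and the closed fingertips are above the lever at (285,290). Pressing now.

```bash
python3 - <<'E'
from h import *
z=206.5
while z>170:
    z-=.8; movel([587,-174.2,z],max_speed=20); f=np.array(current_contact_force())
    print(round(z,1),round(current_clock(),1),np.round(current_tcp_pos(),1),f.round(1))
    if f[2]>22 or np.hypot(f[0],f[1])>12: break
E
```

```text
205.7 22.3 [ 586.9 -174.2  205.8] [-0.  -0.4  0.6]
204.9 22.6 [ 586.9 -174.2  204.9] [ 0.1 -0.5 -0.8]
204.1 22.8 [ 587.  -174.2  204.1] [ 0.1 -0.2 -0.3]
203.3 23.1 [ 587.  -174.2  203.2] [-0.5 -0.6 -1. ]
202.5 23.3 [ 587.1 -174.2  202.9] [-0.2 -0.3  2.7]
201.7 23.6 [ 587.1 -174.3  202.6] [-1.6  1.1  5.2]
200.9 23.8 [ 587.3 -174.3  202.4] [-1.5  0.4  7.8]
200.1 24.1 [ 587.5 -174.3  201.9] [-1.3  0.4  9.5]
199.3 24.3 [ 587.8 -174.3  201.3] [-0.9  2.4 10.2]
198.5 24.6 [ 588.1 -174.3  200.8] [-0.5  1.5 10.3]
197.7 24.8 [ 588.4 -174.3  200.1] [-0.7  0.8 11.2]
196.9 25.1 [ 588.7 -174.3  199.5] [0.  0.9 9.8]
196.1 25.3 [ 589.  -174.3  198.8] [ 1.5  1.3 10.8]
195.3 25.6 [ 589.3 -174.3  198.2] [ 1.1  2.  10.8]
194.5 25.8 [ 589.5 -174.3  197.4] [ 2.   1.8 11.2]
193.7 26.1 [ 589.8 -174.3  196.8] [ 2.1  1.9 10.5]
192.9 26.3 [ 590.1 -174.3  196.1] [ 3.6  1.6 11.5]
192.1 26.6 [ 590.4 -174.4  195.5] [ 2.5  1.6 10.8]
191.3 26.8 [ 590.7 -174.4  194.8] [ 3.1  2.4 11.1]
190.5 27.1 [ 590.9 -174.3  194.1] [ 4.5  1.8 11.6]
189.7 27.3 [ 591.1 -174.4  193.4] [ 4.2  2.4 10.8]
188.9 27.6 [ 591.4 -174.4  192.7
[... 539 characters left out ...]
 [ 593.  -174.6  184.4] [ 8.3  3.4 12.1]
179.3 30.6 [ 593.1 -174.6  183.5] [ 7.4  2.2 11.6]
178.5 30.8 [ 593.2 -174.7  182.7] [ 8.1  3.  10.7]
177.7 31.1 [ 593.  -174.7  181.8] [ 7.1  1.3 11.5]
176.9 31.3 [ 592.9 -174.8  181. ] [ 7.7  2.  11. ]
176.1 31.6 [ 592.8 -174.9  180.1] [ 7.   1.2 10.2]
175.3 31.8 [ 592.9 -174.9  179.3] [ 9.   2.  10.5]
174.5 32.1 [ 592.8 -174.9  178.4] [ 7.8  1.5 10.4]
173.7 32.3 [ 592.7 -174.9  177.6] [7.7 1.5 9.6]
172.9 32.6 [ 592.7 -174.9  176.8] [ 7.9  1.9 10. ]
172.1 32.8 [ 592.7 -175.   176. ] [ 7.5  1.1 11.2]
171.3 33.1 [ 592.7 -175.   175.4] [ 7.   2.8 12.1]
170.5 33.3 [ 592.7 -175.   175.3] [ 6.3  2.4 14.7]
169.7 33.6 [ 592.7 -174.9  175.1] [ 5.8  1.4 18. ]
```

```bash
python3 - <<'E'
from h import *
z=169.7
while z>167.5:
    z-=.5; movel([587,-174.2,z],max_speed=20); st()
    if current_contact_force()[2]>22: break
hold(.3);st()
movel([589,-174.2,180],max_speed=40);st()
movel([589,-174.2,260]);movep([450,-330,300],ori(-.3));st()
s=snap("scene");t=snap("top")
c=lambda q,w:cv2.convertScaleAbs(cv2.resize(q["image"][w[1]-45:w[1]+45,w[0]-35:w[0]+25],(400,600),interpolation=2),alpha=1.4,beta=0)
cv2.imwrite("pics/f.png",np.hstack([c(s,proj(s,[560,-174,90]).astype(int)),c(t,proj(t,[550,-174,90]).astype(int))]))
E
```

```text
33.83 [ 592.8 -174.9  175. ] F [ 5.3  2.4 19.7] M [ 0.48 -0.75 -0.03] w -0.002
34.08 [ 592.8 -174.9  175. ] F [ 4.1  3.5 20.7] M [ 0.53 -0.71  0.  ] w -0.004
34.33 [ 592.8 -175.   174.8] F [ 4.   2.9 23.7] M [ 0.53 -0.59 -0.09] w 0.003
34.62 [ 592.8 -175.   174.8] F [ 3.4  1.7 23.3] M [ 0.58 -0.58 -0.01] w 0.002
35.08 [ 588.4 -174.1  179.2] F [ 0.6  0.3 -0.6] M [ 0.01 -0.04  0.01] w 0.004
36.62 [ 450.4 -329.3  299.2] F [-0.1  0.6  0.3] M [0.03 0.01 0.  ] w -0.006
```

View pics/f.png

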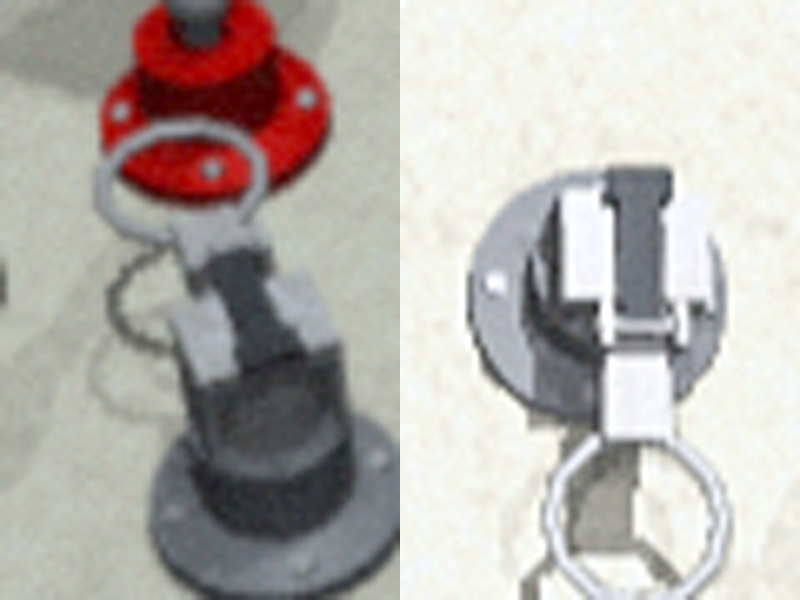

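The head is seated flat on the shoulder, the lever lies level over it at scene crop (255,310), and the arm is clear of everything.

```bash
python3 -c "
from bench import *
print(close_job(),current_clock())"
```

```text
the job is handed in; nothing more can be done
the job is handed in; nothing more can be done
```

The coupler head is snapped fully home on the grey ball post and the lever is pressed down level to its stop. Peak push was about 24 N, and the job was handed in at about 37 s with the robot clear and no other item touched.

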